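# Set a glass strain viewer to its limit mark and light it

## Task

Check the beaker that stands in the glass strain viewer: with a fingertip or the outside of the fingers, gently push the analyser's lever round its scale until its centre line stands over the white line of the red limit rider, and take the fingers off the lever. Then press the yellow lamp button on the base fully down and finish while still holding it down, so that the glass can be viewed. Pinch and lift nothing, and leave the rider, the beaker and the things around where they are.

Things in the scene. Friction and masses are not known exactly. Their poses are not given: they have to be found in the camera images.
- strain_viewer: the fixed strain viewer (polariscope): a slate-grey base 160 (x) x 270 (y) x 35 mm high with a control panel at its right (-y) end and, at its left (+y) end, a column at the back that carries a black round scale plate 144 mm across, its top 120 mm above the worktop. Origin: centre of the base's underside; +x to the back, +y to the left, z up. The axis of plate and ring is vertical, through (15, 60) mm. A knurled aluminium ring 92 mm across, 12 mm high, turns on the plate
- analyser (a joint): angle of the analyser ring and its lever (rad): at 0 the lever points to the instrument's front (-x); it grows as the lever swings to the instrument's left (+y), clockwise seen from above; stops at -1.0 and 1.0. The ring stays where it is left; turning it takes about 1.2 N at the knob. Ticks on the plate every 5 degrees from -60 to 60
- limit_rider (a joint): angle of the red limit rider (rad), counted as for the analyser: the lever stands over the rider's line when both values are equal. A stiff clip that must not be moved
- lever: the lever, fixed to the ring: a steel arm 8 mm wide with a black centre line, 127 to 132 mm above the worktop, that reaches out over the plate and the rider to a blue upright knob. Origin on the ring's axis at the plate's top (120 mm up); the lever points along its own -x
- lever_knob (a point): centre of the lever's blue knob: an upright round knob 14 mm across, 125 to 162 mm above the worktop (this point 148 mm), 90 mm from the ring's axis, outside the plate's rim (72 mm); nothing but the base (35 mm high) lies below it. The knob may be pushed on either side; over 15 N strains it
- lever_pointer (a point): point on the lever's black centre line, 66 mm from the axis, above the plate's scale (132 mm above the worktop)
- limit_mark (a point): point on the white radial line of the red limit rider (a red clip 20 mm wide on the plate's rim, its top 124 mm above the worktop), 66 mm from the axis; it reaches to 80 mm from the axis
- lamp_button_top (a point): centre of the top of the yellow lamp button, 26 mm across, 18 mm above the base's top when not pressed, in a black round housing 42 mm across and 12 mm high, on the grey panel at the base's right end; it is pressed straight down
- lamp_button (a joint): travel of the lamp button (m): 0 up, 0.006 fully down; it springs back when let go. It starts to move at 1.5 N and is fully down at 5 N
- beaker: the glass under test: clear 100 ml beaker, 53 mm across, 66 mm tall, loose, standing on the base's window under the analyser (its rim 11 mm below the plate). Origin: centre of its underside
- flask_03: conical glass flask with a ribbed blue screw cap and white contents, 69 mm across, 123 mm tall, standing to the left of the instrument. A bystander; origin: centre of its underside
- flask_16: the same sort of flask with a lighter blue cap, standing at the right back. A bystander; origin: centre of its underside
- tip_box: white and blue pipette tip box, 100 x 66 x 57 mm, to the left of the instrument. A bystander; origin: centre of its underside
- petri_dish: clear dish with a few teal pellets, 60 mm across, 13 mm high, right front. A bystander; origin: centre of its underside
- tweezers: steel tweezers lying flat, 127 mm long. A bystander; origin: centre of its underside
- marker_2: white felt marker with a red cap, lying, 130 mm long. A bystander; origin: centre of its underside
- scissors: scissors with orange handles lying flat, 199 mm long, far left. A bystander; origin: centre of its underside
- cap_1: loose blue screw cap, 36 mm across, 22 mm high. A bystander; origin: centre of its underside

How it is judged (in metres and radians):
On the way:
1. the lever's line stands over the rider's line, at rest, with the fingers off it and the lamp button not yet pressed (horizontal distance between lever_pointer and limit_mark below 0.0045 m and contact force between each of the fingers, the arm and lever below 0.2 N and velocity of joint analyser between -0.03 and 0.03 rad/s and value of joint lamp_button below 0.002 m), for 0.3 s.
At the end, for the whole second after the job is handed in: The lever's line stands within 4.5 mm (4 degrees) of the rider's line with nothing touching the lever, the beaker stands upright within 6 mm of its place, and the fingers hold the lamp button fully down (at least 4.8 of its 6 mm) (horizontal distance between lever_pointer and limit_mark below 0.0045 m and contact force between each of the fingers, the arm and lever below 0.2 N and distance of beaker from where it was at the start of the episode below 0.006 m and angle between beaker's own z axis and vertical below 0.1 rad and value of joint lamp_button above 0.0048 m and contact force between the fingers and strain_viewer above 1 N); the arm keeps its last pose, push and grip.
It fails at once if the lever is pinched or pushed with more than 15 N (contact force between any of the fingers, the arm and lever above 15 N).
It fails at once if the red rider is moved by more than 2 mm (distance of limit_mark from where it was at the start of the episode above 0.002 m).
It fails at once if the beaker is lifted, tipped or shifted by more than 10 mm (distance of beaker from where it was at the start of the episode above 0.01 m or angle between beaker's own z axis and vertical above 0.2 rad).
It fails at once if a thing standing around is lifted, carried or shifted by more than 15 mm (distance of any of flask_03, flask_16, tip_box, petri_dish, tweezers, marker_2, scissors, cap_1 from where it was at the start of the episode above 0.015 m).
It also fails if it takes over 48 s, if anything falls off the work surface, if the arm or the gripper's body presses on something with over 40 N, if the wrist force passes 120 N, or if a joint passes its speed limit or range.

## Robot

A 6-joint arm with a two-finger parallel gripper is mounted at the origin on the work surface; the furniture and walls round the work are solid. World frame = base frame: x ahead of the robot, y to its left, z up, the work surface at z = 0. Lengths are in mm, angles in rad, forces in N, time in s.
With the tool pointing down it reaches from about 425 to 950 mm from the base axis. Payload 14.7 kg.
Tool frame: the origin (TCP) lies midway between the tips of the shut fingers; the grasp point (between the pads) lies 19 mm behind it; z points along the fingers, y is the line along which they close (so a half turn about z gives the same grasp; the last joint's range is limited). The gripper opens to 85 mm and grips with 20 to 120 N. Pads are 22 mm wide; open, the fingers measure 114 mm over their backs; the gripper's body (76 mm by 85 mm) begins 54 mm behind the grasp point. The pads swing forward as they close: fully open they stand 13 mm farther back than shut.
Start: joints at [-1.266, 0.48, 1.596, -0, 1.065, -0.047], TCP at [223.998, -610.178, 231.297] pointing down, gripper open.
Joint ranges: [-2.75, 2.75], [-0.82, 2.05], [0.23, 2.67], [-1.56, 4.7], [0.09, 2.69], [-2.92, 2.92]. Speed limits (rad/s): [1.89, 1.89, 2.39, 3.01, 3.01, 3.01].

## Interface

Orientations are given as a rotation vector (axis times angle).
In Python, from cell import arm, imaging, hand_in, finder gives the robot as it stands.
- The arm moves only by the shell command python3 -m inch 'ROWS'. ROWS is a JSON object of lists of equal length, an entry for each row: "xyz": the shift along the tool's x, y, z in units of 60 mm (1.0 is 60 mm), a list of three; "turn": the turn about the tool's z in units of 10 degrees (1.0 is 10 degrees); "fingers": the gripper command: -1 is shut, 1 is fully open, values between are in proportion. A call has 1 to 20 rows; each row shifts and turns the commanded pose from where the row before left it, along the tool's axes as they then stand; what a row does not reach is not made up. A row lasts 1/8 s, in which the tool goes at most 62.5 mm and 10.7 degrees, less where a joint would pass 70% of its speed; a pose out of reach is approached as far as the arm can. A call is refused whole if a number of a shift passes 1 or a number of a turn 1, either way. A call with a gripper value outside its range is refused whole. The fingers move at their own pace and stop on an object; the grip force is fixed at half the most. Time passes only in rows, so rows that do not move let the fingers close. It gives the time, the measured TCP pose, the force, the opening and the grip force at its end, in the units of the state.
- arm.state(): the state, without advancing time (a new reading comes with each control period).
- imaging.grab_frame(name): name is "scene" or "top" or "wrist"; returns a dict with "frame" (384x512x3 uint8, red, green, blue), "camera_matrix" (3x3 intrinsics, pixels), "R" (3x3) and "t" (3): a world point X has camera coordinates R X + t. Camera axes: x right, y down, z forward; pixel columns grow to the right and rows downward; lengths in mm; the calibration is good to about 2 mm. A picture is of the moment at which its call begins. There is no depth.
- hand_in(): hands the job in; it is judged then, once.
Trained networks look in the newest picture that a camera, given by its name, has taken for a name from the list of things; names that differ only in an ending like _2 or _b are one class to them, and where a whole thing is asked for, a point or a joint stands for the part that bears it (a point fixed in the world has none). Each returns a list of dicts, best first, with "score" (0 to 1); they miss things now and then, are a little off and sometimes report something else, mostly with a low value. They report only what shows in the picture. A call takes as long as a camera call.
- finder.outline_of(camera, name): "mask" (384x512 bool, what is visible of it) and "rect" ([left, top, right, bottom] in pixels, round what is visible of it).
The state is a dict: "time_s": time; "joint_pos": joint angles; "joint_vel": joint speeds; "joint_efforts": joint torques, N m; "tool_pos": TCP position; "ee_rot": TCP orientation; "wrist_force": force on the tool from outside, world axes, zero at the start; "wrist_torque": the same for the moment, N m; "width": finger opening in mm; "gripper_force": force on a finger pad.
Only numpy, scipy, OpenCV 4.12 (cv2) and the standard library are available. Lean on these libraries where they do the work, as an engineer would, in place of code of your own. Each camera call takes 0.05 s, during which the arm holds its last target. There are 200 camera calls.

## Working session

There is one attempt and no reset: what is moved stays moved. The work goes in short steps, Python scripts to look and compute and a shell command to move; the robot and the scene stay as the last step left them, time stands still between calls to the robot, and variables do not carry over. Pictures are saved under pics/ and viewed, at most 11 in all, crops included, and the job is handed in when it is done.

```bash
mkdir -p pics; ls
python3 - <<'E'
from cell import arm, imaging, finder
import cv2, numpy as np
s=arm.state(); print({k:np.round(v,3).tolist() for k,v in s.items()})
ims=[]
for c in("top","scene"):
    f=imaging.grab_frame(c); cv2.imwrite(f"pics/{c}0.png",f["frame"][:,:,::-1])
    print(c,np.round(f["camera_matrix"],1).tolist(),np.round(f["R"],3).tolist(),np.round(f["t"],1).tolist())
    for n in("lever","lever_knob","limit_rider","lamp_button","strain_viewer"):
        for d in finder.outline_of(c,n)[:2]:
            m=d["mask"]; ys,xs=np.nonzero(m); print(c,n,round(d["score"],2),d["rect"],m.sum(), (xs.mean().round(1),ys.mean().round(1)) if m.any() else None)
E
```

```text
pics
{'time_s': 0.0, 'joint_pos': [-1.266, 0.481, 1.597, -0.0, 1.065, -0.047], 'joint_vel': [0.001, -0.001, 0.001, -0.001, 0.0, -0.001], 'joint_efforts': [0.005, -95.063, -43.018, 0.0, 0.012, 0.0], 'tool_pos': [223.871, -609.802, 230.693], 'ee_rot': [-3.092, -0.55, 0.0], 'wrist_force': [-0.123, -0.335, -0.177], 'wrist_torque': [0.037, 0.009, 0.023], 'gripper_force': 0.0, 'width': 85.659}
top [[378.3, 0.0, 250.0], [0.0, 378.3, 188.7], [0.0, 0.0, 1.0]] [[-0.017, -1.0, -0.0], [-0.984, 0.016, -0.175], [0.175, -0.003, -0.985]] [30.0, 507.1, 1225.2]
top lever 0.64 [255.7, 175.6, 269.2, 192.5] 97 (np.float64(262.2), np.float64(184.3))
top lever_knob 0.48 [162.8, 151.6, 185.0, 176.4] 371 (np.float64(171.6), np.float64(162.5))
top strain_viewer 0.75 [161.9, 153.1, 183.4, 174.3] 405 (np.float64(171.1), np.float64(162.3))
top strain_viewer 0.73 [221.8, 147.7, 309.2, 209.6] 3949 (np.float64(263.1), np.float64(181.2))
scene [[410.9, 0.0, 257.9], [0.0, 410.9, 190.9], [0.0, 0.0, 1.0]] [[-0.82, -0.572, -0.018], [-0.319, 0.484, -0.815], [0.475, -0.663, -0.579]] [437.3, 257.0, 1367.2]
scene lever 0.64 [258.4, 176.0, 269.9, 184.4] 64 (np.float64(267.9), np.float64(183.7))
scene lever_knob 0.64 [265.3, 178.1, 273.2, 185.1] 24 (np.float64(270.9), np.float64(183.2))
scene limit_rider 0.62 [222.2, 244.2, 249.1, 266.3] 136 (np.float64(234.9), np.float64(254.7))
scene limit_rider 0.36 [224.2, 178.9, 298.7, 231.4] 2442 (np.float64(258.1), np.float64(202.9))
scene strain_viewer 0.88 [225.2, 181.8, 297.1, 230.4] 2368 (np.float64(258.2), np.float64(203.3))
scene strain_viewer 0.73 [192.3, 254.4, 227.1, 283.7] 785 (np.float64(209.2), np.float64(269.3))
```

View pics/top0.png

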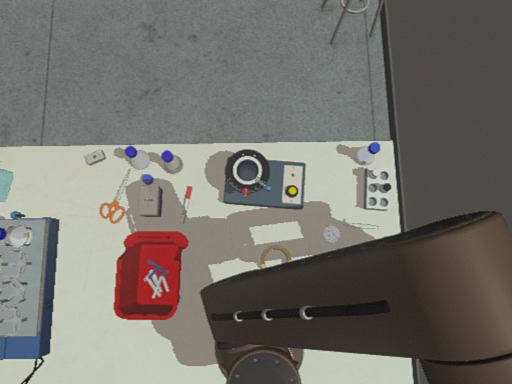

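View pics/scene0.png

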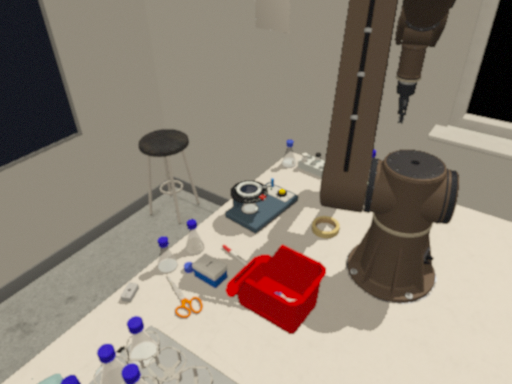

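The top view shows the viewer around (265,182): the ring is at (248,170), the blue knob near (268,188), the red rider near (245,191) and the yellow button at (292,191). I'll zoom in and localise.

```bash
cat > h.py <<'E'
from cell import arm, imaging, finder, hand_in
import cv2, numpy as np
def px2w(f,uv,z):
    R,t,K=map(np.array,(f["R"],f["t"],f["camera_matrix"]))
    d=R.T@np.linalg.inv(K)@np.array([uv[0],uv[1],1.]); c=-R.T@t
    return (c+d*(z-c[2])/d[2])
def w2px(f,X):
    p=np.array(f["camera_matrix"])@(np.array(f["R"])@np.array(X,float)+f["t"]); return p[:2]/p[2]
def blob(f,lo,hi,roi):
    x0,y0,x1,y1=roi; h=cv2.cvtColor(f["frame"],cv2.COLOR_RGB2HSV)[y0:y1,x0:x1]
    m=cv2.inRange(h,np.array(lo),np.array(hi)); ys,xs=np.nonzero(m); return len(xs),xs.mean()+x0,ys.mean()+y0
E
python3 - <<'E'
from h import *
f=imaging.grab_frame("top"); roi=(215,140,315,215)
b=blob(f,(100,140,60),(125,255,255),roi); r=blob(f,(172,150,80),(180,255,255),roi); y=blob(f,(25,150,120),(35,255,255),roi)
print(b,r,y, px2w(f,b[1:],150),px2w(f,r[1:],124),px2w(f,y[1:],53))
h=blob(f,(0,150,80),(8,255,255),roi);print(h)
c=f["frame"][140:215,215:315,::-1]; cv2.imwrite("pics/c1.png",cv2.resize(c,None,fx=8,fy=8,interpolation=cv2.INTER_CUBIC))
E
```

```text
(12, np.float64(268.0833333333333), np.float64(187.83333333333334)) (0, np.float64(nan), np.float64(nan)) (46, np.float64(292.2173913043478), np.float64(190.08695652173913)) [490.43141149 -33.90119264 150.        ] [nan nan nan] [ 498.84942476 -119.11345468   53.        ]
(23, np.float64(244.82608695652175), np.float64(190.73913043478262))h.py:11: RuntimeWarning: Mean of empty slice.
  m=cv2.inRange(h,np.array(lo),np.array(hi)); ys,xs=np.nonzero(m); return len(xs),xs.mean()+x0,ys.mean()+y0
  ret = ret.dtype.type(ret / rcount)
```

View pics/c1.png

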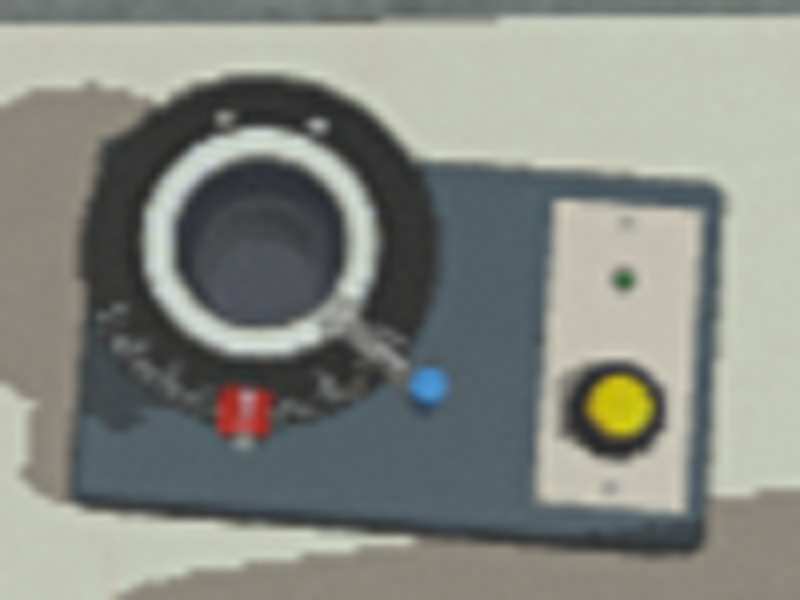

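The 8x crop shows the ring centre at (261,241), knob (428,386), rider line (245,410) and button (620,406). Next I'll turn these into world positions and angles.

Run:
```python
from h import *
f=imaging.grab_frame("top")
q=lambda u,v,z: px2w(f,((u+.5)/8-.5+215,(v+.5)/8-.5+140),z)
pts=dict(ringtop=q(261,241,132),knob=q(428,386,162),mark=q(245,410,124),btn=q(620,406,53),FL=q(78,498,35),FR=q(690,548,35),BR=q(718,182,35),plate=q(262,250,120))
for k,v in pts.items(): print(k,v.round(1))
a=pts["FL"]-pts["FR"]; b=pts["BR"]-pts["FR"]
print("yaw",np.degrees(np.arctan2(-a[0],a[1])),np.degrees(np.arctan2(b[1],b[0])),np.linalg.norm(a),np.linalg.norm(b))
c=(pts["ringtop"])
for k in("knob","mark"):
    d=pts[k]-c; print(k,np.hypot(*d[:2]),np.degrees(np.arctan2(d[1],-d[0])))
s=arm.state(); import scipy.spatial.transform as T
print(T.Rotation.from_rotvec(s["ee_rot"]).as_matrix().round(3),s["tool_pos"],s["time_s"])
```

```text
ringtop [552.8  29.5 132. ]
knob [488.3 -33.2 162. ]
mark [486.8  36.9 124. ]
btn [ 498.1 -118.6   53. ]
FL [465.8 108.5  35. ]
FR [ 440.3 -147.8   35. ]
BR [ 597.8 -166.1   35. ]
plate [551.9  29.2 120. ]
yaw -5.6653471421831325 -6.63881437817901 257.5570184522776 158.49512017594526
knob 89.97963033490254 -44.224815718123956
mark 66.44738372144688 6.356000547916718
[[ 0.939  0.345  0.   ]
 [ 0.345 -0.939 -0.   ]
 [-0.     0.    -1.   ]] [ 224.02021392 -610.19604367  231.31064071] 0.7
```

```bash
python3 -m inch '{"xyz":[[0,0,0],[0,0,0],[0,0,0],[0.76,-0.25,0],[0.76,-0.25,0],[0.76,-0.25,0],[0.76,-0.25,0],[0.76,-0.25,0],[0.76,-0.25,0],[0.76,-0.25,0],[0.76,-0.25,0],[0.76,-0.25,0],[0.76,-0.25,0],[0.76,-0.25,0],[0.76,-0.25,0],[0.76,-0.25,0],[0,0,0],[0,0,0]],"turn":[-1,-1,-0.4,0,0,0,0,0,0,0,0,0,0,0,0,0,0,0],"fingers":[-1,-1,-1,-1,-1,-1,-1,-1,-1,-1,-1,-1,-1,-1,-1,-1,-1,-1]}'
python3 - <<'E'
from h import *
for c in("wrist","top"):
    f=imaging.grab_frame(c); cv2.imwrite(f"pics/{c}2.png",f["frame"][:,:,::-1])
    np.save(c+"2.npy",{k:np.array(v) for k,v in f.items()},allow_pickle=True)
    for n in("lever","lever_knob","limit_rider","lamp_button"):
        for d in finder.outline_of(c,n)[:1]: print(c,n,d["score"],d["rect"])
    for p in((488.3,-33.2,162),(486.8,36.9,124),(498.1,-118.6,53),(552.8,29.5,132)): print(w2px(f,p).round(1))
E
```

```text
time_s: 2.95
tool_pos: [513.2, -57.4, 231.3]
ee_rot: [2.911, 1.182, -0.001]
wrist_force: [0.3, -0.9, -0.5]
width: -0.3
gripper_force: 0.0
wrist lever 0.94 [197.4, 117.1, 221.7, 213.1]
wrist lever_knob 0.89 [196.7, 122.6, 223.3, 213.8]
wrist limit_rider 0.59 [126.3, 112.8, 162.6, 145.4]
wrist lamp_button 0.87 [274.7, 202.3, 298.3, 225.9]
[204.1 201.9]
[142.4 127.6]
[284.4 216.1]
[204.9  68.7]
[268.1 187.8]
[245.2 190.8]
[292.1 190.3]
[247.2 169.7]
```

View pics/wrist2.png

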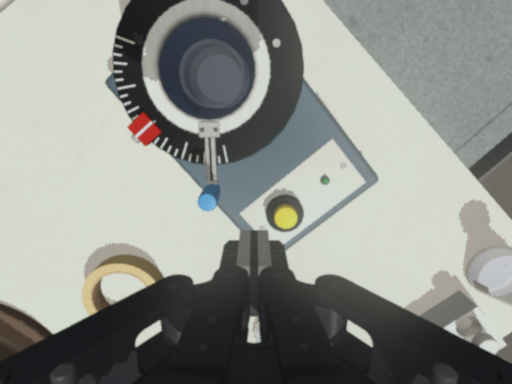

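The wrist view shows the knob top at (208,200), the rider line at (145,129), the ring centre around (207,72), the button at (285,216) and the fingertips at (254,235). All are within about 4 px of prediction. I'll refine from this closer view.

Run:
```python
from h import *
f=np.load("wrist2.npy",allow_pickle=True).item()
# ring outer rim: light pixels near; fit circle in world at z=132 
g=cv2.cvtColor(f["frame"],cv2.COLOR_RGB2GRAY)
X=[]
for a in np.radians(np.arange(0,360,3)):
    rr=np.arange(52,75,.5); P=np.array([(207+r*np.cos(a),66+r*np.sin(a)) for r in rr],np.float32)
    v=cv2.remap(g,P[None,:,0].copy(),P[None,:,1].copy(),1)[0].astype(float)
    i=np.argmin(np.diff(v[::2]))*2+1
    if np.diff(v[::2]).min()<-40: X.append(px2w(f,P[i],132)[:2])
X=np.array(X)
from scipy.optimize import least_squares
s=least_squares(lambda p:np.hypot(*(X-p[:2]).T)-p[2],[552,29,46],loss="soft_l1").x
print("ring",s,len(X))
k=blob(f,(95,130,100),(125,255,255),(185,180,235,225)); y=blob(f,(25,150,120),(35,255,255),(255,190,320,245))
h=cv2.cvtColor(f["frame"],cv2.COLOR_RGB2HSV)[105:155,120:170]
m=((h[...,0]<8)|(h[...,0]>172))&(h[...,1]>120)&(h[...,2]>80); ys,xs=np.nonzero(m)
print("knob",k,px2w(f,k[1:],160)); print("red",xs.mean()+120,ys.mean()+105,m.sum(),px2w(f,(xs.mean()+120,ys.mean()+105),123)); print("btn",y,px2w(f,y[1:],53))
for n,p in(("knob",px2w(f,k[1:],160)),("mark",px2w(f,(xs.mean()+120,ys.mean()+105),123))):
    d=p[:2]-s[:2]; print(n,np.hypot(*d),np.degrees(np.arctan2(d[1],-d[0])))
cv2.imwrite("pics/c3.png",cv2.resize(f["frame"][90:220,110:270,::-1],None,fx=5,fy=4.6 and 5,interpolation=cv2.INTER_CUBIC)[:600])
```

```text
ring [552.5381977   28.56838385  45.73434334] 112
knob (82, np.float64(203.3780487804878), np.float64(199.46341463414635)) [488.600079   -31.86137749 160.        ]
red 144.66208251473478 128.46758349705306 509 [487.23085294  35.41680841 123.        ]
btn (3, np.float64(276.3333333333333), np.float64(213.33333333333334)) [ 494.23996791 -110.08706183   53.        ]
knob 87.97635522369788 -43.38414248087904
mark 65.66544143348456 5.986416097110577
```

```bash
python3 -m inch '{"xyz":[[0,0,0.5],[0,0,0.5],[0,0,0.4],[0,0,0.12],[0,-0.05,0],[0,-0.05,0],[0,-0.05,0],[0,0,0],[0,0,0]],"turn":[0,0,0,0,0,0,0,0,0],"fingers":[-1,-1,-1,-1,-1,-1,-1,-1,-1]}'
python3 - <<'E'
from h import *
f=imaging.grab_frame("wrist"); cv2.imwrite("pics/wrist3.png",f["frame"][:,:,::-1])
f=imaging.grab_frame("top"); print(blob(f,(100,140,60),(125,255,255),(215,140,315,215)))
E
```

```text
time_s: 4.58
tool_pos: [507.4, -50.9, 140.4]
ee_rot: [2.911, 1.181, 0.001]
wrist_force: [-0.0, -0.1, 0.7]
width: 0.1
gripper_force: 0.0
(0, np.float64(nan), np.float64(nan))h.py:11: RuntimeWarning: Mean of empty slice.
  m=cv2.inRange(h,np.array(lo),np.array(hi)); ys,xs=np.nonzero(m); return len(xs),xs.mean()+x0,ys.mean()+y0
  ret = ret.dtype.type(ret / rcount)
```

View pics/wrist3.png

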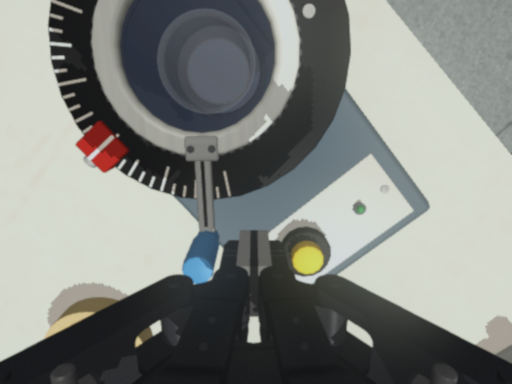

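The close view shows the shut fingers (tip around (253,235)) to the right of the knob (205,257), with a gap of about 10 mm. Now I'll push along the arc.

```bash
python3 -m inch '{"xyz":[[-0.014,-0.052,0],[-0.014,-0.052,0],[-0.014,-0.052,0],[-0.014,-0.052,0],[-0.014,-0.052,0],[-0.014,-0.052,0],[-0.014,-0.052,0],[-0.014,-0.052,0],[-0.014,-0.052,0],[-0.014,-0.052,0],[-0.014,-0.052,0],[-0.014,-0.052,0],[-0.014,-0.052,0],[-0.014,-0.052,0],[-0.014,-0.052,0],[-0.014,-0.052,0],[-0.014,-0.052,0],[0,0,0]],"turn":[0.2,0.2,0.2,0.2,0.2,0.2,0.2,0.2,0.2,0.2,0.2,0.2,0.2,0.2,0.2,0.2,0.2,0],"fingers":[-1,-1,-1,-1,-1,-1,-1,-1,-1,-1,-1,-1,-1,-1,-1,-1,-1,-1]}'
cat > look.py <<'E'
from h import *
import sys
f=imaging.grab_frame("wrist"); cv2.imwrite(f"pics/{sys.argv[1]}.png",f["frame"][:,:,::-1])
np.save(sys.argv[1]+".npy",{k:np.array(v) for k,v in f.items()},allow_pickle=True)
print("axis",w2px(f,(552.6,29,132)).round(1),"mark",w2px(f,(487,36.2,124)).round(1))
for n in("lever","lever_knob","limit_rider"):
    for d in finder.outline_of("wrist",n)[:1]: print(n,d["score"],d["rect"])
E
python3 look.py wrist4
```

```text
time_s: 6.92
tool_pos: [469.9, -11.2, 140.1]
ee_rot: [-3.129, -0.277, 0.0]
wrist_force: [0.5, 0.2, -0.4]
width: 0.1
gripper_force: 0.0
axis [195.1  52.6] mark [168.  186.7]
lever 0.92 [187.1, 132.3, 224.3, 282.2]
lever_knob 0.8 [188.1, 136.5, 227.3, 282.3]
limit_rider 0.56 [145.6, 167.5, 192.6, 210.5]
```

View pics/wrist4.png

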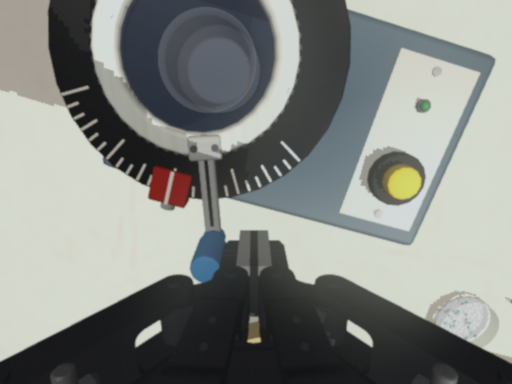

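The lever arm runs from (204,147) to about (211,228), with the rider line at (172,172) to (167,205). I'll compute the angle still to go.

```bash
cat > ang.py <<'E'
from h import *
import sys
# lever centre: dark line between steel edges; measured radially about the axis, at z 132; rider white line at z 124
def measure(name,c=(552.6,29.0)):
    f=np.load(name+".npy",allow_pickle=True).item(); fr=f["frame"].astype(np.float32)
    A=np.arange(-50,30,.25)
    def polar(z,rs):
        P=np.array([[w2px(f,(c[0]-r*np.cos(np.radians(a)),c[1]+r*np.sin(np.radians(a)),z)) for a in A] for r in rs],np.float32)
        return cv2.remap(fr,P[...,0].copy(),P[...,1].copy(),1)
    return A,polar
if __name__=="__main__":
    A,polar=measure(sys.argv[1])
    L=polar(132,np.arange(50,82,1)); M=polar(124,np.arange(62,80,.6))
    cv2.imwrite("pics/p_%s.png"%sys.argv[1],cv2.resize(np.vstack([L,M])[:,:,::-1].clip(0,255).astype(np.uint8),None,fx=2.4,fy=8))
    red=(M[...,0]-M[...,1])>70
    print("red centre deg",(A[None]*red).sum()/red.sum(),red.sum(), "knob..")
    lum=L.mean(2); 
    g=lum[25:32].mean(0); print("bright A at r75-81:",[ (float(a),int(v)) for a,v in zip(A,g)][::4])
E
python3 ang.py wrist4
```

```text
red centre deg 5.746733449477352 1148 knob..
bright A at r75-81: [(-50.0, 123), (-49.0, 124), (-48.0, 124), (-47.0, 125), (-46.0, 125), (-45.0, 125), (-44.0, 126), (-43.0, 126), (-42.0, 126), (-41.0, 126), (-40.0, 127), (-39.0, 127), (-38.0, 127), (-37.0, 125), (-36.0, 127), (-35.0, 139), (-34.0, 152), (-33.0, 166), (-32.0, 178), (-31.0, 191), (-30.0, 205), (-29.0, 209), (-28.0, 209), (-27.0, 209), (-26.0, 209), (-25.0, 209), (-24.0, 209), (-23.0, 208), (-22.0, 208), (-21.0, 209), (-20.0, 209), (-19.0, 209), (-18.0, 209), (-17.0, 205), (-16.0, 115), (-15.0, 127), (-14.0, 110), (-13.0, 62), (-12.0, 125), (-11.0, 130), (-10.0, 201), (-9.0, 210), (-8.0, 210), (-7.0, 210), (-6.0, 210), (-5.0, 210), (-4.0, 210), (-3.0, 211), (-2.0, 211), (-1.0, 211), (0.0, 211), (1.0, 211), (2.0, 206), (3.0, 203), (4.0, 201), (5.0, 203), (6.0, 207), (7.0, 211), (8.0, 211), (9.0, 212), (10.0, 212), (11.0, 212), (12.0, 212), (13.0, 211), (14.0, 211), (15.0, 211), (16.0, 209), (17.0, 209), (18.0, 210), (19.0, 211), (20.0, 211), (21.0, 211), (22.0, 211), (23.0, 211), (24.0, 211), (25.0, 211), (26.0, 211), (27.0, 211), (28.0, 211), (29.0, 211)]
```

View pics/p_wrist4.png

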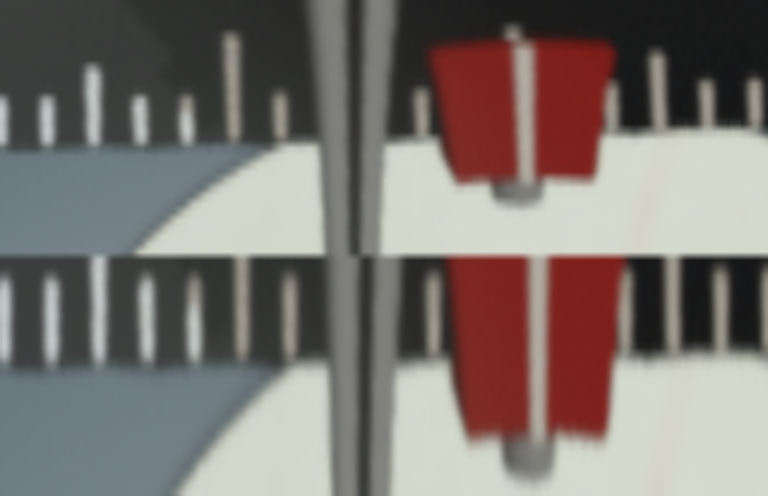

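In the polar unwrapping the lever line sits at -13.0° and the rider line at +6.0°, so 19° remains.

```bash
python3 -m inch '{"xyz":[[-0.014,-0.052,0],[-0.014,-0.052,0],[-0.014,-0.052,0],[-0.014,-0.052,0],[-0.014,-0.052,0],[-0.014,-0.052,0],[-0.014,-0.052,0],[-0.014,-0.052,0],[-0.007,-0.026,0],[-0.007,-0.026,0],[-0.007,-0.026,0],[0,0,0],[0,0,0]],"turn":[0.2,0.2,0.2,0.2,0.2,0.2,0.2,0.2,0.1,0.1,0.1,0,0],"fingers":[-1,-1,-1,-1,-1,-1,-1,-1,-1,-1,-1,-1,-1]}'
python3 look.py wrist5; python3 ang.py wrist5 | cut -c1-60
python3 - <<'E'
from ang import *
A,polar=measure("wrist5")
L=polar(132,np.arange(48,62,.5)); M=polar(124,np.arange(66,79,.5))
for n,I in(("L",L),("M",M)):
    g=I.mean(2).mean(0); print(n,[(float(a),int(v)) for a,v in zip(A,g) if -4<a<14][::2])
E
```

```text
time_s: 8.75
tool_pos: [461.4, 17.9, 140.1]
ee_rot: [-3.132, 0.242, -0.0]
wrist_force: [0.3, 0.0, -0.3]
width: 0.1
gripper_force: 0.0
axis [194.7  53.4] mark [209.5 192.2]
lever 0.85 [184.5, 133.8, 224.8, 281.9]
lever_knob 0.83 [188.6, 135.9, 226.1, 282.7]
limit_rider 0.73 [189.6, 174.9, 229.1, 213.8]
red centre deg 6.883403361344538 476 knob..
bright A at r75-81: [(-50.0, 124), (-49.0, 124), (-48.0, 125
L [(-3.75, 72), (-3.25, 72), (-2.75, 72), (-2.25, 71), (-1.75, 70), (-1.25, 69), (-0.75, 69), (-0.25, 71), (0.25, 80), (0.75, 101), (1.25, 130), (1.75, 156), (2.25, 171), (2.75, 177), (3.25, 179), (3.75, 177), (4.25, 165), (4.75, 124), (5.25, 75), (5.75, 63), (6.25, 98), (6.75, 146), (7.25, 172), (7.75, 176), (8.25, 173), (8.75, 159), (9.25, 128), (9.75, 92), (10.25, 68), (10.75, 58), (11.25, 57), (11.75, 60), (12.25, 63), (12.75, 64), (13.25, 64), (13.75, 59)]
M [(-3.75, 169), (-3.25, 160), (-2.75, 147), (-2.25, 129), (-1.75, 117), (-1.25, 111), (-0.75, 111), (-0.25, 111), (0.25, 112), (0.75, 113), (1.25, 113), (1.75, 112), (2.25, 102), (2.75, 92), (3.25, 96), (3.75, 111), (4.25, 123), (4.75, 128), (5.25, 126), (5.75, 106), (6.25, 68), (6.75, 56), (7.25, 83), (7.75, 118), (8.25, 130), (8.75, 136), (9.25, 141), (9.75, 135), (10.25, 118), (10.75, 110), (11.25, 108), (11.75, 108), (12.25, 108), (12.75, 111), (13.25, 127), (13.75, 154)]
```

View pics/p_wrist5.png

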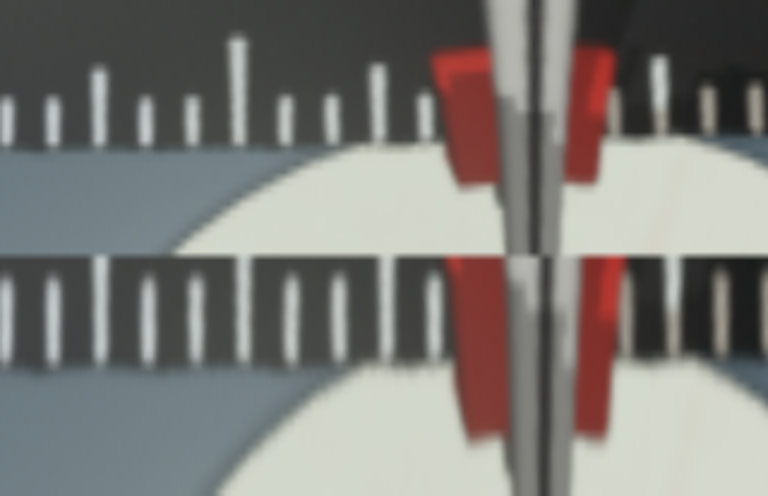

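The lever line is at 5.65° and the rider at 6.0°, which is about 0.4 mm apart at the scale. The fingers can come off now.

```bash
python3 -m inch '{"xyz":[[0,0.05,0],[0,0.15,0],[0,0.2,0],[0,0,-0.4],[0,0,-0.5],[0,0,-0.5],[0.24,0.44,0],[0.24,0.44,0],[0.24,0.44,0],[0.24,0.43,0],[0,0,0],[0,0,0]],"turn":[0,0,0,0,0,0,0,0,0,0,0,0],"fingers":[-1,-1,-1,-1,-1,-1,-1,-1,-1,-1,-1,-1]}'
python3 look.py wrist6
python3 - <<'E'
from h import *
for n in("wrist","top"):
    f=imaging.grab_frame(n); 
    h=cv2.cvtColor(f["frame"],cv2.COLOR_RGB2HSV); m=(h[...,0]>24)&(h[...,0]<34)&(h[...,1]>170)&(h[...,2]>110)
    u,v=w2px(f,(498.2,-118.6,53)).round().astype(int); W=35 if n=="wrist" else 10
    q=np.zeros_like(m); q[v-W:v+W,u-W:u+W]=1; ys,xs=np.nonzero(m&q); print(n,u,v,len(xs), len(xs) and (xs.mean(),ys.mean(),px2w(f,(xs.mean(),ys.mean()),53)))
    for d in finder.outline_of(n,"lamp_button_top")[:1]: r=d["rect"]; print(d["score"],r,px2w(f,((r[0]+r[2])/2,(r[1]+r[3])/2),53))
E
```

```text
time_s: 10.45
tool_pos: [497.8, -118.6, 223.9]
ee_rot: [-3.132, 0.244, 0.001]
wrist_force: [-0.0, 0.9, -0.1]
width: -0.1
gripper_force: 0.0
axis [ 43.9 151.3] mark [ 68.4 229.4]
lever 0.58 [36.4, 195.5, 81.9, 287.9]
lever_knob 0.61 [40.2, 196.2, 82.2, 287.4]
wrist 253 169 0 0
0.68 [243.8, 156.5, 268.4, 184.4] [ 496.61682595 -121.4102343    53.        ]
top 292 190 0 0
```

View pics/wrist6.png

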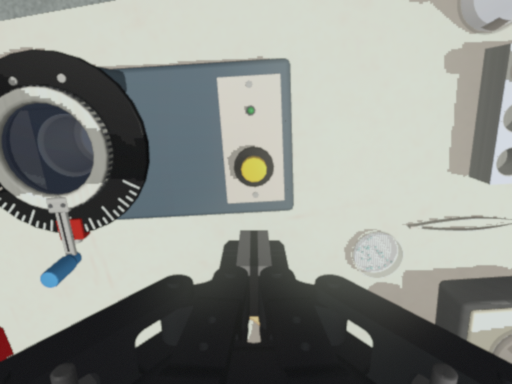

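The wrist view shows the lever standing over the rider at (68,232) with the fingers clear. The yellow button is at (254,170), within about 1 mm of prediction. Going down.

```bash
python3 -m inch '{"xyz":[[0,0,0.6],[0,0,0.6],[0,0,0.6],[0,0,0.5],[0,0,0.3],[0,0,0.1],[0,0,0.05],[0,0,0.04],[0,0,0],[0,0,0]],"turn":[0,0,0,0,0,0,0,0,0,0],"fingers":[-1,-1,-1,-1,-1,-1,-1,-1,-1,-1]}'
```

```text
time_s: 12.1
tool_pos: [498.6, -118.5, 57.1]
ee_rot: [3.132, -0.242, 0.001]
wrist_force: [0.1, -0.1, -0.6]
width: -0.1
gripper_force: 0.1
```

```bash
python3 -m inch '{"xyz":[[0,0,0.03],[0,0,0.03],[0,0,0.03],[0,0,0],[0,0,0]],"turn":[0,0,0,0,0],"fingers":[-1,-1,-1,-1,-1]}'; python3 -m inch '{"xyz":[[0,0,0.03],[0,0,0.03],[0,0,0.02],[0,0,0],[0,0,0]],"turn":[0,0,0,0,0],"fingers":[-1,-1,-1,-1,-1]}'
```

```text
time_s: 12.72
tool_pos: [498.7, -118.5, 51.4]
ee_rot: [3.132, -0.242, 0.001]
wrist_force: [0.4, -0.4, 4.9]
width: 0.1
gripper_force: 2.3
time_s: 13.35
tool_pos: [498.9, -118.6, 49.6]
ee_rot: [3.132, -0.242, 0.003]
wrist_force: [-15.7, 4.3, 83.0]
width: 0.1
gripper_force: 41.7
```

```bash
python3 -m inch '{"xyz":[[0,0,-0.02],[0,0,-0.02],[0,0,0],[0,0,0]],"turn":[0,0,0,0],"fingers":[-1,-1,-1,-1]}'; python3 look.py wrist7
```

```text
time_s: 13.85
tool_pos: [498.8, -118.6, 50.4]
ee_rot: [3.132, -0.242, 0.002]
wrist_force: [-6.7, 0.8, 40.4]
width: 0.2
gripper_force: 20.4
axis [-456.4  284.8] mark [-253.4  462.8]
```

View pics/wrist7.png

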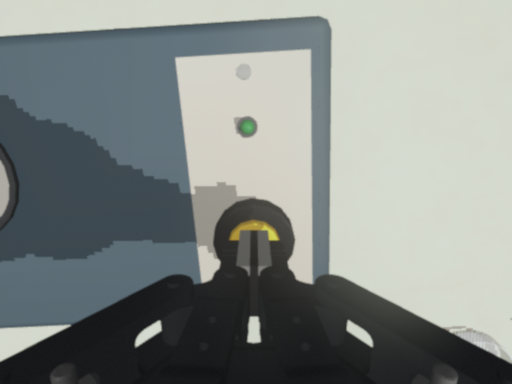

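The fingertip sits centred on the button (254,238). The button is on its hard stop with 40 N on it, so I'll ease off to about 20 N.

```bash
python3 -m inch '{"xyz":[[0,0,-0.02],[0,0,0],[0,0,0],[0,0,0]],"turn":[0,0,0,0],"fingers":[-1,-1,-1,-1]}'
python3 - <<'E'
from h import *
f=imaging.grab_frame("top"); cv2.imwrite("pics/c8.png",cv2.resize(f["frame"][140:215,215:315,::-1],None,fx=8,fy=8,interpolation=cv2.INTER_CUBIC))
E
```

```text
time_s: 14.55
tool_pos: [498.7, -118.5, 50.8]
ee_rot: [3.132, -0.242, 0.001]
wrist_force: [-2.2, 0.0, 19.8]
width: 0.1
gripper_force: 9.8
```

View pics/c8.png

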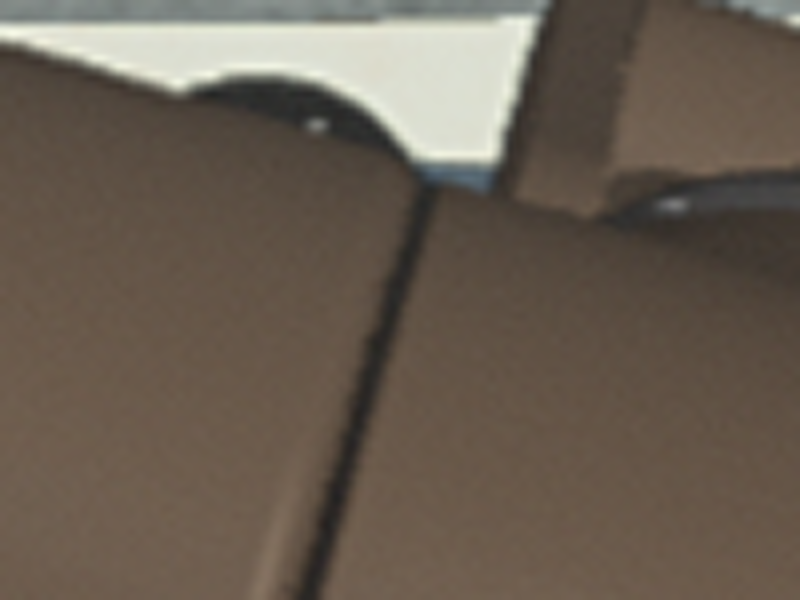

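The arm hides the instrument from above. The wrist view taken after retreat had already shown the lever over the rider, and nothing has been near it since. Handing in.

```bash
python3 -c "
from cell import hand_in
print(hand_in())"
```

```text
the job is handed in; nothing more can be done
None
```

I handed the job in with the lever line about 0.4 mm from the rider line (measured just before the fingers came off) and the lamp button held on its stop at about 20 N. The press briefly reached 83 N at the wrist before I eased it off, and the arm hid the lever from the top camera at the end. No verdict came back.

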